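Check the spring travel of a dish tilt plate

TASK

Check the spring travel of the black dish tilt plate, one corner at a time. With a fingertip, press the yellow corner pad down until that corner's red-tipped pointer is level with the green mark on its scale, not beyond, keep it there for a good second and let the corner come all the way back up; then do the same with the blue corner pad and its own mark. Only press the pads: grasp and lift nothing, and leave the dish on the plate, the marks and the things around it as they are.

Things in the scene. Friction and masses are not known exactly. Their poses are not given: they have to be found in the camera images.
- tilt_mount: The fixed tilt mount. Origin: on the table under the plate's centre; +x runs from the plate's pivot corner (towards the robot) to its free far corner, +y to the yellow corner. White scale cards (44 mm wide, 6 mm thick, top 94 mm above the table) stand beside the two pointer tips, which lie at x = +69, y = +163 (yellow) and -163 mm (blue).
- plate_centre (a point): Centre of the top face of the black square plate (168 mm a side, 8 mm thick, top 70 mm above the table at rest). Its diagonals lie along the mount's x and y: pivot at x = -93, yellow pad at y = +92, blue pad at y = -92 mm. The two spring corners go down when pressed. The point tilts with the plate; z is the plate's normal.
- pad_left_top (a point): Centre of the top of the yellow round pad (34 mm diameter, 5 mm high) at the yellow corner, where to press: 75 mm above the table at rest, 130 mm from the pivot. The spring pushes back with about 4 N at first, about 10 N at 0.1 rad; the other corner stays up if the press is on the pad.
- pad_right_top (a point): The same for the blue round pad at the blue corner.
- pointer_left_tip (a point): Tip of the yellow corner's pointer, a flat steel bar (8 x 4 mm) with a red end that runs on from the yellow corner to the face of the scale card, 230 mm from the pivot, in line with pivot and pad: it drops 1.77 mm per mm that the pad is pressed. 66 mm above the table at rest. The point lies half-way through its thickness.
- pointer_right_tip (a point): The same for the blue corner's pointer.
- mark_left_line (a point): Centre of the green mark on the yellow corner's scale: a level bar 20 mm long and 4 mm thick, 12 to 26 mm below the resting pointer tip, set differently each time. The pointer is level with it when both points have the same height. The point's z axis points up.
- mark_right_line (a point): The same for the blue corner's scale; set independently.
- pad_left: The yellow pad itself; origin at the centre of its underside, 5 mm below its top.
- pad_right: The blue pad itself; origin at the centre of its underside, 5 mm below its top.
- tilt_left (a joint): Tilt (rad) of the yellow corner: 0 at rest, grows as the yellow pad is pressed, stop at 0.16. The pointer tip drops by 230 mm x tilt.
- tilt_right (a joint): The same for the blue corner.
- dish_middle (a point): Bystander: clear closed dish, 61 mm diameter, 15 mm high, lying loose on the plate near its centre; point at its centre, half-way up.
- bottle_middle (a point): Bystander: small amber bottle, 42 mm diameter, 85 mm high, standing loose near the mount; point at its centre, half-way up.
- slide_box_middle (a point): Bystander: blue box with white lid, 82 x 36 x 36 mm, loose near the mount; point at its centre, half-way up.
- objective_middle (a point): Bystander: steel microscope objective with a yellow ring, 35 mm diameter, 48 mm high, standing loose beyond the plate; point at its centre, half-way up.
Not all that is in view belongs to the job. There is more than one size of the part that bears dish_middle; the job needs the middle-sized.

How it is judged:
On the way, in this order (a step that is already met when the one before it is completed fails the run):
1. yellow pad pressed by the fingers, its pointer within 3.5 mm of the mark's height for 0.5 s (z of pointer_left_tip in the frame of mark_left_line between -0.0035 and 0.0035 m and contact force between the fingers and pad_left above 1 N), for 0.5 s.
2. yellow corner let back up (value of joint tilt_left below 0.01 rad), for 0.1 s.
3. blue pad pressed by the fingers, its pointer within 3.5 mm of the mark's height for 0.5 s (z of pointer_right_tip in the frame of mark_right_line between -0.0035 and 0.0035 m and contact force between the fingers and pad_right above 1 N), for 0.5 s.
At the end, for the whole second after the job is handed in: Both corners are back up (tilts under 0.01 rad), the dish lies on the plate within 12 mm of where it was, the marks are within 3 mm and the other things within 15 mm of where they were (value of joint each of tilt_left, tilt_right below 0.01 rad and distance of dish_middle from where it was at the start of the episode below 0.012 m and z of dish_middle in the frame of plate_centre below 0.011 m and distance of each of bottle_middle, slide_box_middle, objective_middle from where it was at the start of the episode below 0.015 m and distance of each of mark_left_line, mark_right_line from where it was at the start of the episode below 0.003 m); the robot touches nothing.
It fails at once if a pointer is pushed more than 7 mm past its mark (z of pointer_left_tip in the frame of mark_left_line below -0.007 m or z of pointer_right_tip in the frame of mark_right_line below -0.007 m).
It fails at once if both corners are pressed down together (both tilts over 0.03 rad) (value of joint each of tilt_left, tilt_right above 0.03 rad).
It fails at once if a green mark is shifted by more than 3 mm (distance of any of mark_left_line, mark_right_line from where it was at the start of the episode above 0.003 m).
It fails at once if the dish is lifted off the plate or pushed about (z of dish_middle in the frame of plate_centre above 0.016 m or distance of dish_middle from where it was at the start of the episode above 0.025 m).
It fails at once if bottle, slide box or objective is lifted, tipped or shoved more than 15 mm (distance of any of bottle_middle, slide_box_middle, objective_middle from where it was at the start of the episode above 0.015 m).
It also fails if it takes over 64 s, if anything falls off the work surface, if the arm or the gripper's body presses on something with over 40 N, if the wrist force passes 120 N, or if a joint passes its speed limit or range.

ROBOT

A 6-joint arm with a two-finger parallel gripper is mounted at the origin on the work surface. World frame = base frame: x ahead of the robot, y to its left, z up, the work surface at z = 0. Lengths are in m, angles in rad, forces in N, time in s.
With the tool pointing down it reaches from about 0.3 to 0.875 m from the base axis. Payload 6.4 kg.
Tool frame: the origin (TCP) lies at the very end of the fingers, on their centre line; the grasp point (between the pads) lies 19 mm behind it; z points along the fingers, y is the direction in which the jaws open and shut (so a half turn about z gives the same grasp; the last joint's range is limited). The gripper opens to 85 mm and grips with 20 to 120 N. Pads are 22 mm wide; open, the fingers measure 114 mm over their backs; the gripper's body (76 mm by 85 mm) begins 54 mm behind the grasp point. The pads swing forward as they close: fully open they stand 13 mm farther back than shut.
Start: joints at [-1.316, 0.181, 1.607, -0, 1.354, -0.206], TCP at [0.256, -0.515, 0.231] pointing down, gripper open.
Joint ranges: [-2.99, 2.99], [-0.89, 2.07], [0.3, 2.58], [-1.14, 4.28], [0, 2.63], [-3.12, 3.12]. Speed limits (rad/s): [2.57, 2.57, 3.01, 3.14, 3.14, 3.14].

INTERFACE

Orientations are given as a unit quaternion [w, x, y, z].
In Python, from bench import * gives the robot as it stands.
- The arm moves only by the tool arm_command, never from a script. Its argument "motion" is text: rows parted by semicolons, each of 7 numbers parted by spaces: the shift along the tool's x, y, z in units of 0.2 m (1.0 is 0.2 m), then the turn, a rotation vector about the tool's x, y, z in units of 60 degrees (1.0 is 60 degrees), then the opening, from 0 (shut) to 1 (fully open). In form: tx ty tz ax ay az grip; .... A call has 1 to 10 rows; each row shifts and turns the pose as measured when the row begins, along the tool's axes as they then stand; what a row does not reach is not made up. A row lasts 1/12 s, in which the tool goes at most 41.7 mm and 7.16 degrees, less where a joint would pass 70% of its speed; a pose out of reach is approached as far as the arm can. A call with a number of a shift or a turn outside -1 to 1 is refused whole. A call with a gripper value outside its range is refused whole. The fingers move at their own pace and stop on an object; the grip force is fixed at half the most. Time passes only in rows, so rows that do not move let the fingers close. It gives the time, the measured TCP pose, the force and the opening at its end, in the units of the state.
- get_obs(): the state, without advancing time (a new reading comes with each control period).
- camera(name): name is "side" or "top" or "wrist"; returns a dict with "img" (384x512x3 uint8, red, green, blue), "intrinsics" (3x3 intrinsics, pixels), "distortion" ([k1, k2, p1, p2, k3] as OpenCV has them; the pictures are not rectified), "pose" (4x4, takes a point from camera to world coordinates); the wrist camera has in their place "mount" (4x4, takes a point from camera to tool coordinates, whose origin is the TCP and whose axes are the flange's). Camera axes: x right, y down, z forward; pixel columns grow to the right and rows downward; lengths in m; the calibration is good to about 2 mm. A picture is of the moment at which its call begins: read the wrist's pose just before it. There is no depth.
- hand_in(): hands the job in, once; it reports no verdict.
Trained networks look in the newest picture that a camera, given by its name, has taken for a name from the list of things; names that differ only in an ending like _2 or _b are one class to them, and where a whole thing is asked for, a point or a joint stands for the part that bears it (a point fixed in the world has none). Each returns a list of dicts, best first, with "conf" (0 to 1); they miss things now and then, are a little off and sometimes report something else, mostly with a low value. They report only what shows in the picture. A call takes as long as a camera call. They do not tell look-alikes from the thing itself.
- search_frame(camera, target): "box" ([left, top, right, bottom] in pixels, round what is visible of it).
The state is a dict: "time_s": time; "q": joint angles; "dq": joint speeds; "joint_efforts": joint torques, N m; "eef_pos": TCP position; "eef_rot": TCP orientation; "wrist_force": force on the tool from outside, world axes, zero at the start; "torque": the same for the moment, N m; "opening": opening from 0.0 (shut) to 1.0 (fully open).
Only numpy, scipy, OpenCV 4.12 (cv2) and the standard library are available. Lean on these libraries where they do the work, as an engineer would, in place of code of your own. Each camera call takes 0.05 s, during which the arm holds its last target.

## Working session

There is one attempt and no reset: what is moved stays moved. The work goes in short steps, Python scripts to look and compute and a tool call to move; the robot and the scene stay as the last step left them, time stands still between calls to the robot, and variables do not carry over. Pictures are saved under pics/ and viewed, and the job is handed in when it is done.

Besides the shell and the picture viewer there is one more tool, called after "Call:" as a command line: name --argument value ..., lists and objects as JSON in quotes. arm_command: Moves the arm, as the interface text tells. Shifts and turns lie within -1 to 1; 1 stands for 0.2 m of shift or 60 degrees of turn. Its arguments: {"type":"object","properties":{"motion":{"type":"string"}},"required":["motion"]}

```bash
mkdir -p pics; ls; cat > h.py <<'E'
from bench import *
import numpy as np, cv2
def snap(n,f):
    c=camera(n); cv2.imwrite('pics/'+f,c['img'][:,:,::-1]); return c
E
python3 - <<'E'
from h import *
o=get_obs(); print({k:np.round(v,3) for k,v in o.items()})
for n in ['side','top']:
    c=snap(n,n+'0.png'); print(n,c['intrinsics'],c['distortion'],np.round(c['pose'],4).tolist())
    np.savez(n+'.npz',K=c['intrinsics'],D=c['distortion'],T=c['pose'],img=c['img'])
E
```

```text
pics
{'time_s': np.float64(0.0), 'q': array([-1.316,  0.182,  1.608,  0.   ,  1.354, -0.206]), 'dq': array([-0.   , -0.002,  0.002,  0.002, -0.001,  0.001]), 'joint_efforts': array([-1.0000e-03, -4.4487e+01, -3.5134e+01, -0.0000e+00,  9.0000e-03,
       -0.0000e+00]), 'eef_pos': array([ 0.256, -0.514,  0.23 ]), 'eef_rot': array([-0.001,  0.974,  0.228, -0.   ]), 'wrist_force': array([ 0.405,  0.492, -0.523]), 'torque': array([0.085, 0.037, 0.05 ]), 'opening': np.float64(1.0)}
side [[422.88250363   0.         261.55016594]
 [  0.         422.88250363 187.60557228]
 [  0.           0.           1.        ]] [0.03816183 0.         0.         0.         0.        ] [[-0.8989, -0.2953, 0.3238, 0.3099], [-0.438, 0.5816, -0.6855, 0.6284], [0.0141, -0.758, -0.6521, 0.6379], [0.0, 0.0, 0.0, 1.0]]
top [[377.65479083   0.         255.57393198]
 [  0.         377.65479083 188.814783  ]
 [  0.           0.           1.        ]] [-0.09995922  0.          0.          0.          0.        ] [[-0.0278, -0.9896, 0.1408, 0.4794], [-0.9992, 0.0234, -0.0331, 0.0416], [0.0295, -0.1416, -0.9895, 0.8304], [0.0, 0.0, 0.0, 1.0]]
```

View pics/side0.png

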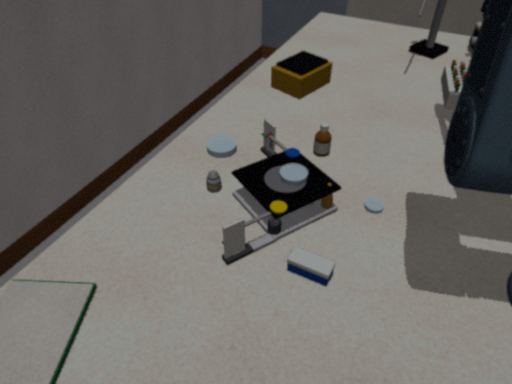

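View pics/top0.png

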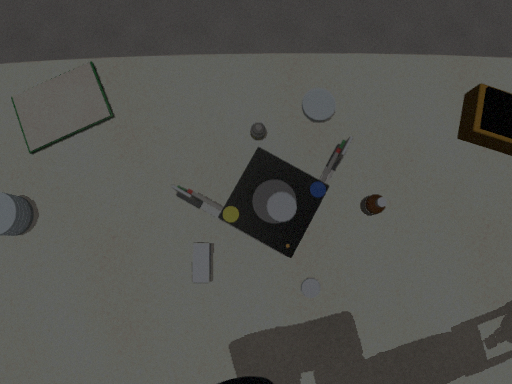

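```bash
python3 - <<'E'
from h import *
for n in ['side','top']:
    for t in ['pad_left','pad_right','pointer_left_tip','pointer_right_tip','mark_left_line','mark_right_line','tilt_mount','plate_centre','dish_middle','bottle_middle','slide_box_middle','objective_middle']:
        print(n,t,[(np.round(d['conf'],2),np.round(d['box'],1).tolist()) for d in search_frame(n,t)][:3])
print(get_obs()['time_s'])
E
```

```text
side pad_left [(np.float64(0.68), [269.4, 198.3, 285.8, 213.8])]
side pad_right [(np.float64(0.48), [283.4, 147.9, 300.4, 157.5])]
side pointer_left_tip [(np.float64(0.63), [228.0, 133.7, 338.7, 226.1])]
side pointer_right_tip [(np.float64(0.65), [230.1, 133.2, 334.2, 223.8])]
side mark_left_line []
side mark_right_line [(np.float64(0.71), [269.6, 198.6, 284.4, 216.0]), (np.float64(0.64), [287.2, 247.0, 336.3, 286.8])]
side tilt_mount [(np.float64(0.76), [224.7, 122.2, 343.0, 262.4]), (np.float64(0.41), [279.4, 167.6, 309.7, 185.2])]
side plate_centre [(np.float64(0.65), [232.5, 134.5, 339.7, 222.6]), (np.float64(0.49), [317.5, 121.8, 330.4, 156.0])]
side dish_middle [(np.float64(0.92), [206.3, 137.0, 237.7, 157.3]), (np.float64(0.86), [279.8, 165.5, 308.1, 185.8]), (np.float64(0.82), [364.4, 197.0, 380.8, 213.5])]
side bottle_middle [(np.float64(0.83), [316.3, 124.7, 330.2, 156.3]), (np.float64(0.38), [269.9, 198.4, 285.4, 214.2])]
side slide_box_middle [(np.float64(0.82), [286.8, 245.7, 337.0, 284.4])]
side objective_middle [(np.float64(0.7), [204.2, 171.3, 221.5, 193.6]), (np.floa
[... 371 characters left out ...]
1.2, 257.5])]
top mark_right_line [(np.float64(0.15), [185.7, 148.5, 340.3, 256.2])]
top tilt_mount [(np.float64(0.83), [172.2, 135.7, 352.0, 257.4])]
top plate_centre [(np.float64(0.55), [189.0, 147.5, 342.1, 256.3])]
top dish_middle [(np.float64(0.83), [303.9, 82.0, 334.3, 123.6]), (np.float64(0.66), [300.4, 275.8, 321.9, 298.8]), (np.float64(0.6), [265.6, 194.1, 295.1, 222.9])]
top bottle_middle [(np.float64(0.86), [357.9, 191.4, 383.5, 219.1]), (np.float64(0.49), [250.9, 126.6, 265.3, 139.8])]
top slide_box_middle [(np.float64(0.97), [189.5, 243.7, 211.1, 283.5]), (np.float64(0.41), [309.2, 180.3, 326.8, 194.8])]
top objective_middle [(np.float64(0.56), [247.1, 120.5, 265.4, 141.0])]
1.3
```

```bash
python3 - <<'E'
import numpy as np,cv2
s=np.load('side.npz')['img'][:,:,::-1]; t=np.load('top.npz')['img'][:,:,::-1]
a=cv2.resize(t[130:270,160:360],None,fx=4,fy=4,interpolation=cv2.INTER_CUBIC)
cv2.imwrite('pics/tc.png',np.clip(a*1.8,0,255).astype(np.uint8))
a=cv2.resize(s[115:265,200:350],None,fx=4,fy=4,interpolation=cv2.INTER_CUBIC)
cv2.imwrite('pics/sc.png',np.clip(a*1.3,0,255).astype(np.uint8))
E
```

```text
(no output)
```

View pics/tc.png

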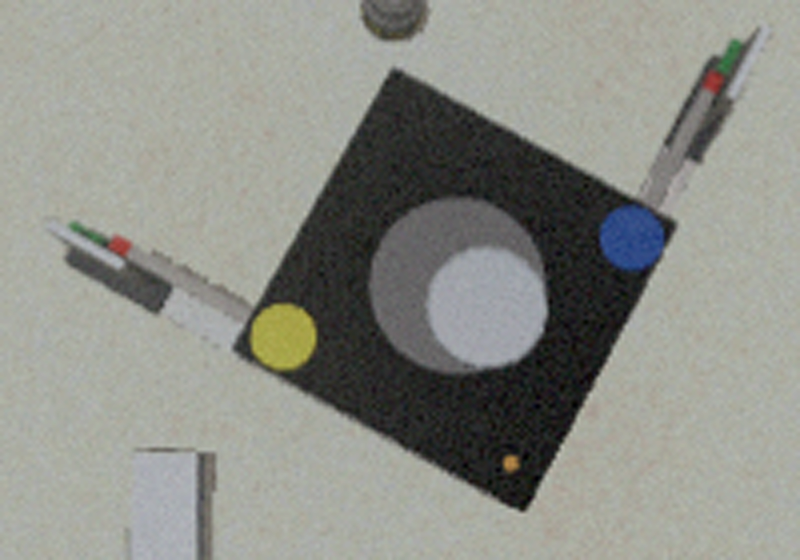

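View pics/sc.png

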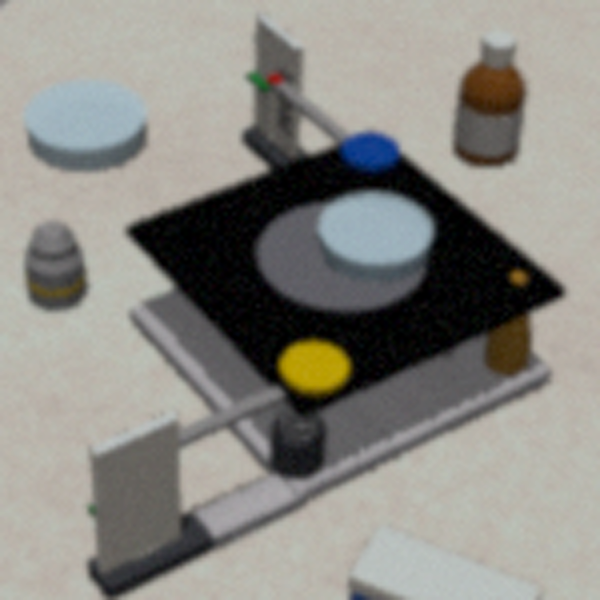

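```bash
cat > geo.py <<'E'
import numpy as np,cv2
C={n:np.load(n+'.npz') for n in ['side','top']}
def proj(K,D,T,P):
    R=T[:3,:3].T; t=-R@T[:3,3]
    return cv2.projectPoints(np.array(P,float).reshape(-1,1,3),cv2.Rodrigues(R)[0],t,K,D)[0].reshape(-1,2)
def M(p,P):
    c,s=np.cos(p[2]),np.sin(p[2]); P=np.array(P,float).reshape(-1,3)
    return np.c_[p[0]+c*P[:,0]-s*P[:,1],p[1]+s*P[:,0]+c*P[:,1],P[:,2]]
E
python3 - <<'E'
from geo import *
from scipy.optimize import least_squares
d=.1188
top=[((395,68),(d,0,.07)),((676,222),(0,-d,.07)),((523,511),(-d,0,.07)),((234,348),(0,d,.07)),((284,337),(0,.092,.075)),((632,238),(0,-.092,.075))]
side=[((315,367),(0,.092,.075)),((371,152),(0,-.092,.075)),((128,231),(d,0,.07)),((565,290),(-d,0,.07))]
def prep(l,o): return (np.array([a for a,b in l])+.5)/4-.5+o, np.array([b for a,b in l])
tu,tp=prep(top,(160,130)); su,sp=prep(side,(200,115))
def f(p,w=0):
    a=proj(C['top']['K'],C['top']['D'],C['top']['T'],M(p,tp))-tu
    b=proj(C['side']['K'],C['side']['D'],C['side']['T'],M(p,sp))-su
    return np.r_[a.ravel(),b.ravel()]
r=least_squares(f,[.45,0,.4]); print(r.x, r.x[2]*57.3); print(np.round(r.fun.reshape(-1,2),1))
np.save('mount.npy',r.x)
print(np.round(M(r.x,[(0,.092,.075),(0,-.092,.075),(.069,.163,.066),(.069,-.163,.066)]),4))
from bench import *
c=camera('wrist'); print(c['intrinsics'],c['distortion'],np.round(c['mount'],4).tolist())
np.savez('wrist.npz',K=c['intrinsics'],D=c['distortion'],T=c['mount'])
E
```

```text
[ 0.56079559 -0.01985038  0.25100779] 14.382746450841918
[[-0.8 -0.1]
 [ 0.3  0.7]
 [-0.   1. ]
 [-1.1  0.8]
 [-0.8 -0.2]
 [-0.5 -0.2]
 [-0.4 -1.2]
 [-0.5 -1.5]
 [-0.6 -2.1]
 [ 1.  -1.3]]
[[ 0.5379  0.0693  0.075 ]
 [ 0.5836 -0.109   0.075 ]
 [ 0.5871  0.1552  0.066 ]
 [ 0.6681 -0.1606  0.066 ]]
[[331.74514669   0.         259.6226037 ]
 [  0.         331.74514669 193.69595389]
 [  0.           0.           1.        ]] [0.00761795 0.         0.         0.         0.        ] [[-0.0004, -0.9591, -0.283, 0.0715], [1.0, -0.0005, 0.0003, 0.0001], [-0.0004, -0.283, 0.9591, -0.1412], [0.0, 0.0, 0.0, 1.0]]
```

```bash
cat >> h.py <<'E'
from scipy.spatial.transform import Rotation as Ro
from geo import *
def pose():
    o=get_obs(); q=o['eef_rot']; T=np.eye(4); T[:3,:3]=Ro.from_quat([q[1],q[2],q[3],q[0]]).as_matrix(); T[:3,3]=o['eef_pos']; return T,o
def tool(yaw,tilt=0):
    d=np.array([np.cos(yaw),np.sin(yaw),0]); u=np.array([0,0,1.])
    x=np.cos(tilt)*d-np.sin(tilt)*u; z=-np.sin(tilt)*d-np.cos(tilt)*u
    return np.c_[x,np.cross(z,x),z]
def delta(R,p):
    T,o=pose(); print('t',round(float(o['time_s']),2),'pos',np.round(T[:3,3],4),'F',np.round(o['wrist_force'],1),'op',round(float(o['opening']),2))
    if R is not None: print('turn(60deg units)',np.round(Ro.from_matrix(T[:3,:3].T@R).as_rotvec()/np.radians(60),3))
    s=T[:3,:3].T@(np.array(p)-T[:3,3]); print('shift units',np.round(s/.2,3),'rows',np.linalg.norm(s)/.0417)
W=np.load('wrist.npz')
mp=np.load('mount.npy')
def wcam(T): return T@W['T']
E
python3 - <<'E'
from h import *
R=tool(mp[2],np.radians(20))
for dx,h in [(.31,.27),(.28,.25)]:
    c=M(mp,[(dx,0,h)])[0]
    tcp=c-R@W['T'][:3,3]; T=np.eye(4);T[:3,:3]=R;T[:3,3]=tcp
    print(tcp); print(np.round(proj(W['K'],W['D'],wcam(T),M(mp,[(.069,.163,.066),(.069,-.163,.066),(.069,.163,.04)]))))
    delta(R,tcp)
E
```

```text
[0.74918554 0.02859687 0.16178722]
[[ 83. 272.]
 [436. 272.]
 [ 94. 252.]]
t 1.35 pos [ 0.2557 -0.515   0.2313] F [0.7 0.2 0. ] op 1.0
turn(60deg units) [ 0.035 -0.332  0.198]
shift units [ 3.419 -1.338  0.348] rows 17.68558232918579
[0.72012566 0.02114547 0.14178722]
[[ 61. 267.]
 [458. 267.]
 [ 75. 245.]]
t 1.35 pos [ 0.2557 -0.515   0.2313] F [0.7 0.2 0. ] op 1.0
turn(60deg units) [ 0.035 -0.332  0.198]
shift units [ 3.272 -1.369  0.448] rows 17.145658874846635
```

Call:
arm_command --motion "0.19 -0.074 0 0 0 0 0;0.19 -0.074 0 0 0 0 0;0.19 -0.074 0 0 0 0 0;0.19 -0.074 0 0 0 0 0;0.19 -0.074 0 0 0 0 0;0.19 -0.074 0 0 0 0 0;0.19 -0.074 0 0 0 0 0;0.19 -0.074 0 0 0 0 0;0.19 -0.074 0 0 0 0 0;0.19 -0.074 0 0 0 0 0"

```text
time_s: 2.18
eef_pos: [0.5337, -0.2136, 0.2314]
eef_rot: [0.003, 0.975, 0.221, -0.0]
wrist_force: [0.8, -1.0, 0.4]
opening: 0.004
```

```bash
cat > v1.py <<'E'
from h import *
R=tool(mp[2],np.radians(20)); c=M(mp,[(.31,0,.27)])[0]
delta(R,c-R@W['T'][:3,3])
E
python3 v1.py
```

```text
t 2.18 pos [ 0.5337 -0.2136  0.2314] F [ 0.8 -1.   0.4] op 0.0
turn(60deg units) [ 0.038 -0.331  0.182]
shift units [ 1.494 -0.632  0.342] rows 7.951533094898802
```

Call:
arm_command --motion "0.19 -0.08 0.03 0.005 -0.04 0.023 0;0.19 -0.08 0.03 0.005 -0.04 0.023 0;0.19 -0.08 0.02 0.005 -0.04 0.023 0;0.19 -0.08 0.02 0.005 -0.04 0.023 0;0.19 -0.08 0 0.005 -0.04 0.023 0;0.19 -0.08 0 0.005 -0.04 0.023 0;0.18 -0.07 0 0.005 -0.04 0.023 0;0.1 -0.05 0 0 -0.04 0.02 0"

```text
time_s: 2.85
eef_pos: [0.7552, 0.0058, 0.1756]
eef_rot: [0.027, 0.978, 0.121, -0.168]
wrist_force: [1.9, -0.3, -0.4]
opening: -0.001
```

```bash
python3 v1.py
```

```text
t 2.85 pos [0.7552 0.0058 0.1756] F [ 1.9 -0.3 -0.4] op -0.0
turn(60deg units) [ 0.01  -0.007 -0.007]
shift units [ 0.022 -0.118  0.064] rows 0.6540865369185844
```

Call:
arm_command --motion "0.02 -0.12 0.065 0.01 -0.007 -0.007 0; 0 0 0 0 0 0 0; 0 0 0 0 0 0 0"

```text
time_s: 3.1
eef_pos: [0.7509, 0.0363, 0.1495]
eef_rot: [0.021, 0.976, 0.126, -0.178]
wrist_force: [-0.7, -0.3, 0.2]
opening: 0.003
```

```bash
python3 v1.py; python3 - <<'E'
from h import *
T,o=pose(); c=snap('wrist','w1.png'); np.savez('w1.npz',img=c['img'],T=T)
for p in [(.069,.163,.066),(.069,-.163,.066),(0,.092,.075),(0,-.092,.075)]: print(proj(W['K'],W['D'],wcam(T),M(mp,[p])))
im=c['img'][:,:,::-1]
a=cv2.resize(im[200:320,30:130],None,fx=4,fy=4,interpolation=cv2.INTER_CUBIC)
b=cv2.resize(im[200:320,390:490],None,fx=4,fy=4,interpolation=cv2.INTER_CUBIC)
cv2.imwrite('pics/w1c.png',np.clip(np.hstack([a,b])*1.3,0,255).astype(np.uint8))
E
```

```text
t 3.1 pos [0.7509 0.0363 0.1495] F [-0.7 -0.3  0.2] op 0.0
turn(60deg units) [-0.002  0.01   0.007]
shift units [-0.039  0.035 -0.051] rows 0.3501130822851434
[[ 86.14674074 282.7587808 ]]
[[447.5778406  285.16185841]]
[[174.26809444 334.13168918]]
[[357.13620171 335.33888015]]
```

View pics/w1.png

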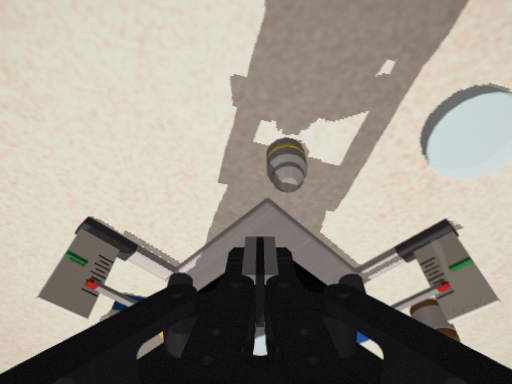

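View pics/w1c.png

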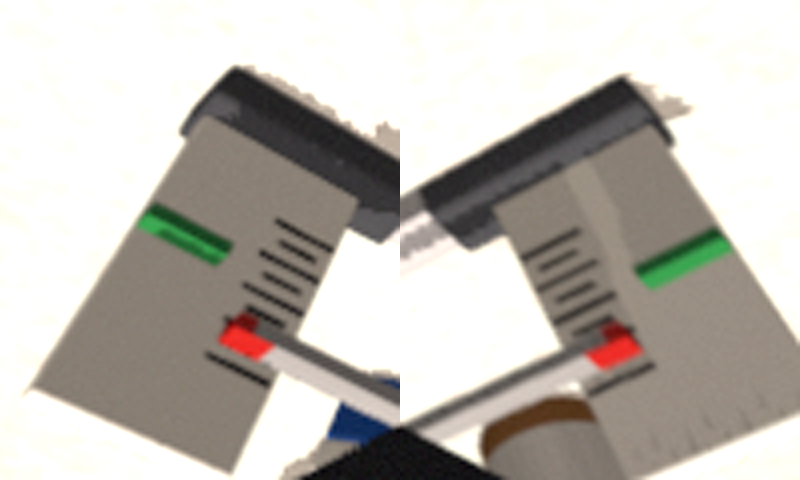

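```bash
python3 - <<'E'
import numpy as np,cv2
im=np.load('w1.npz')['img'][:,:,::-1]
def g(x0,y0,x1,y1,f,s):
    cv2.imwrite(f,np.clip(cv2.resize(im[y0:y1,x0:x1],None,fx=s,fy=s,interpolation=cv2.INTER_CUBIC)*1.4,0,255).astype(np.uint8))
g(30,240,115,322,'pics/l.png',7)
g(420,240,505,322,'pics/r.png',7)
E
```

```text
(no output)
```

View pics/l.png

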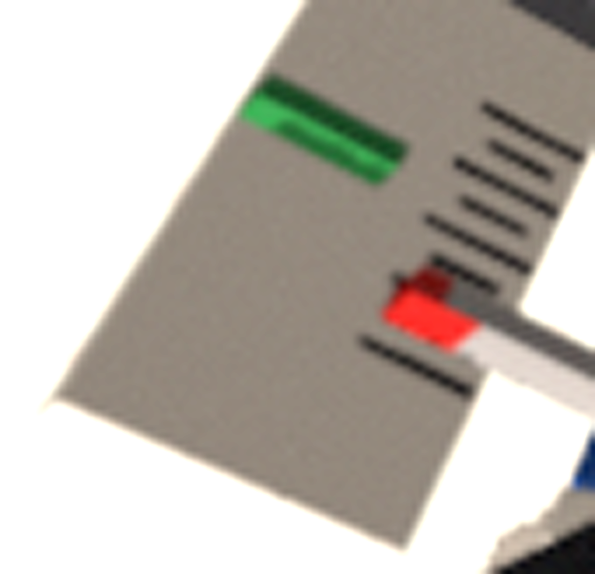

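View pics/r.png

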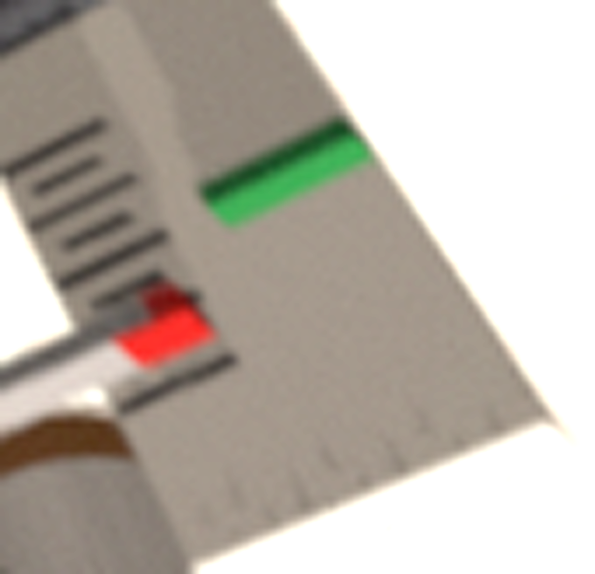

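```bash
python3 - <<'E'
from h import *
T=np.load('w1.npz')['T']; Cw=wcam(T)
def ray(p,o):
    u=(np.array(p)+.5)/7-.5+o
    n=cv2.undistortPoints(u.reshape(1,1,2),W['K'],W['D']).ravel(); return Cw[:3,3],Cw[:3,:3]@np.r_[n,1]
def atz(p,o,z): c,d=ray(p,o); return c+d*(z-c[2])/d[2]
for nm,o,s,top,pts in [('L',(30,240),1,[(60,397),(405,548)],dict(mark_rt=[(240,113),(382,184)],mark_ft=[(262,90),(402,160)],mark_fb=[(272,76),(410,148)],red_rt=[(385,313),(450,348)],red_ft=[(405,290),(478,325)],red_fb=[(420,268),(455,272)],tick=[(362,340),(470,393)],tick2=[(425,217),(530,270)],tick3=[(455,160),(555,215)],tick4=[(483,104),(582,158)])),
 ('R',(420,240),-1,[(193,567),(545,420)],dict(mark_rt=[(232,225),(370,158)],mark_ft=[(215,198),(355,135)],mark_fb=[(203,188),(340,120)],red_rt=[(145,365),(213,335)],red_ft=[(118,340),(190,308)],red_fb=[(140,290)],tick=[(120,410),(235,358)],tick2=[(62,285),(165,236)],tick3=[(33,226),(135,178)],tick4=[(5,172),(105,123)]))]:
    a,b=[atz(p,o,.094) for p in top]; w=np.linalg.norm(b-a)
    v=(b-a)/w; n=np.array([-v[1],v[0],0])
    tip=M(mp,[(.069,s*.163,.066)])[0]
    if n@(Cw[:3,3]-a)<0:n=-n
    print(nm,a,b,'width',w,'bar ang',np.degrees(np.arctan2(v[1],v[0]))-np.degrees(mp[2]),'tip from face',n@(tip-a))
    for k,l in pts.items():
        for off in ([0] if k[-2:]=='rt' or 'tick' in k else [0,.003,.005,.008]):
            r=[]
            for p in l:
                c,d=ray(p,o); x=c+d*((n@(a-c)+off)/(n@d)); r.append((round(x[2]*1e3,1),round(v@(x-a)*1e3,1)))
            print(' ',k,off,r)
E
```

```text
L [0.60030056 0.17980416 0.094     ] [0.57881404 0.14322148 0.094     ] width 0.04242597028613567 bar ang -134.80917212734383 tip from face 0.0011292475329696453
  mark_rt 0 [(np.float64(50.9), np.float64(-0.0)), (np.float64(50.8), np.float64(19.6))]
  mark_ft 0 [(np.float64(46.4), np.float64(0.7)), (np.float64(46.2), np.float64(20.3))]
  mark_ft 0.003 [(np.float64(48.6), np.float64(0.4)), (np.float64(48.4), np.float64(19.7))]
  mark_ft 0.005 [(np.float64(50.1), np.float64(0.1)), (np.float64(49.8), np.float64(19.4))]
  mark_ft 0.008 [(np.float64(52.3), np.float64(-0.3)), (np.float64(52.1), np.float64(18.8))]
  mark_fb 0 [(np.float64(43.9), np.float64(0.9)), (np.float64(43.9), np.float64(20.5))]
  mark_fb 0.003 [(np.float64(46.1), np.float64(0.5)), (np.float64(46.2), np.float64(19.9))]
  mark_fb 0.005 [(np.float64(47.6), np.float64(0.2)), (np.float64(47.7), np.float64(19.5))]
  mark_fb 0.008 [(np.float64(49.8), np.float64(-0.1)), (np.float64(49.9), np.float64(18.9))]
  red_rt 0 [(np.float64(67.3), np.float64(27.5)), (np.float64(67.7), np.float64(36.8))]
  red_ft 0 [(np.float64(63.1), 
[... 2337 characters left out ...]
np.float64(5.4)), (np.float64(66.4), np.float64(15.2))]
  red_ft 0.008 [(np.float64(68.2), np.float64(6.1)), (np.float64(68.4), np.float64(15.7))]
  red_fb 0 [(np.float64(57.8), np.float64(9.7))]
  red_fb 0.003 [(np.float64(59.8), np.float64(10.4))]
  red_fb 0.005 [(np.float64(61.2), np.float64(10.8))]
  red_fb 0.008 [(np.float64(63.2), np.float64(11.4))]
  tick 0 [(np.float64(71.8), np.float64(0.5)), (np.float64(71.9), np.float64(16.1))]
  tick2 0 [(np.float64(52.1), np.float64(1.0)), (np.float64(52.3), np.float64(15.8))]
  tick3 0 [(np.float64(42.0), np.float64(1.1)), (np.float64(42.4), np.float64(16.1))]
  tick4 0 [(np.float64(32.1), np.float64(0.9)), (np.float64(32.5), np.float64(16.1))]
```

```bash
cat > v2.py <<'E'
from h import *
import sys
yl=mp[2]-np.pi/4; yr=mp[2]+np.pi/4
z=float(sys.argv[2])
p=M(mp,[(0,.092 if sys.argv[1]=='L' else -.092,z)])[0]+[.002,0,0]
delta(tool(yl if sys.argv[1]=='L' else yr),p)
print(np.round(get_obs()['q'],2))
E
python3 v2.py L .13
```

```text
t 3.15 pos [0.7501 0.0369 0.149 ] F [-0.1  0.4 -1.7] op 0.0
turn(60deg units) [0.131 0.328 0.749]
shift units [-0.878 -0.424  0.435] rows 5.119435753936935
[-0.06  0.92  0.74 -0.11  1.83  1.24]
```

Call:
arm_command --motion "0 0 -0.03 0.019 0.047 0.107 0;0 0 -0.03 0.019 0.047 0.107 0;0 0 -0.03 0.019 0.047 0.107 0;0 0 0 0.019 0.047 0.107 0;0 0 0 0.019 0.047 0.107 0;0 0 0 0.019 0.047 0.107 0;0 0 0 0.019 0.047 0.107 0;0 0 0 0 0 0 0;0 0 0 0 0 0 0"

```text
time_s: 3.9
eef_pos: [0.7538, 0.0251, 0.1794]
eef_rot: [-0.001, 0.963, -0.271, 0.006]
wrist_force: [-0.6, -0.2, -0.2]
opening: -0.004
```

```bash
python3 v2.py L .13
```

```text
t 3.9 pos [0.7538 0.0251 0.1794] F [-0.6 -0.2 -0.2] op -0.0
turn(60deg units) [-0.005 -0.011 -0.013]
shift units [-1.03   0.37   0.233] rows 5.368281581379714
[-0.12  0.61  1.14  0.    1.38  2.  ]
```

Call:
arm_command --motion "-0.19 0.07 0.04 -0.001 -0.002 -0.003 0;-0.19 0.07 0.04 -0.001 -0.002 -0.003 0;-0.19 0.07 0.04 -0.001 -0.002 -0.003 0;-0.19 0.07 0.04 -0.001 -0.002 -0.003 0;-0.12 0.04 0.03 -0.001 -0.002 -0.003 0;-0.03 0.01 0.01 0 0 0 0;0 0 0 0 0 0 0;0 0 0 0 0 0 0"

```text
time_s: 4.57
eef_pos: [0.5607, 0.0559, 0.1396]
eef_rot: [0.001, 0.967, -0.254, 0.001]
wrist_force: [1.4, 0.4, 0.0]
opening: 0.005
```

```bash
python3 v2.py L .10
```

```text
t 4.57 pos [0.5607 0.0559 0.1396] F [1.4 0.4 0. ] op 0.01
turn(60deg units) [ 0.001 -0.003  0.019]
shift units [-0.124 -0.007  0.198] rows 1.119266029142502
[-0.11  0.25  1.72 -0.    1.17  1.98]
```

Call:
arm_command --motion "-0.08 -0.005 0.06 0 0 0.01 0;-0.045 0 0.06 0 0 0.009 0;0 0 0.04 0 0 0 0;0 0 0 0 0 0 0;0 0 0 0 0 0 0"

```text
time_s: 4.98
eef_pos: [0.5507, 0.0659, 0.1118]
eef_rot: [0.0, 0.965, -0.263, 0.007]
wrist_force: [-0.0, 0.0, -0.9]
opening: 0.0
```

```bash
cat > lk.py <<'E'
from h import *
import sys
T,o=pose(); f=sys.argv[1]; c=snap('wrist',f+'.png'); np.savez(f+'.npz',img=c['img'],T=T)
print(np.round(o['eef_pos'],4),np.round(o['wrist_force'],1))
for p in [(.069,.163,.066),(.069,-.163,.066),(0,.092,.075),(0,-.092,.075)]: print(proj(W['K'],W['D'],wcam(T),M(mp,[p])).round())
for n in sys.argv[2:]:
    snap(n,f+n+'.png')
E
python3 v2.py L .08; python3 lk.py w2 side
```

```text
t 4.98 pos [0.5507 0.0659 0.1118] F [-0.   0.  -0.9] op 0.0
turn(60deg units) [-0.003 -0.014  0.001]
shift units [-0.057  0.013  0.158] rows 0.809591039935579
[-0.09  0.27  1.77 -0.    1.1   2.01]
[0.5507 0.0659 0.1118] [-0.   0.  -0.9]
[[104. 242.]]
[[ 584. -267.]]
[[266. 246.]]
[[541.  -4.]]
```

View pics/w2.png

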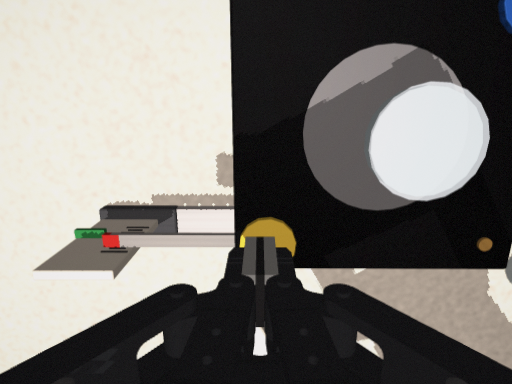

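View pics/w2side.png

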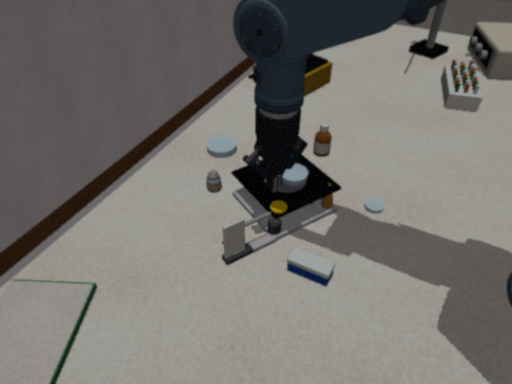

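Call:
arm_command --motion "-0.055 0.013 0.04 0 -0.01 0 0;0 0 0.04 0 0 0 0;0 0 0.03 0 0 0 0;0 0 0.01 0 0 0 0;0 0 0 0 0 0 0;0 0 0 0 0 0 0"

```text
time_s: 5.58
eef_pos: [0.5405, 0.0687, 0.0862]
eef_rot: [-0.001, 0.965, -0.264, 0.003]
wrist_force: [0.0, -0.1, 0.8]
opening: 0.0
```

```bash
python3 v2.py L .08
```

```text
t 5.58 pos [0.5405 0.0687 0.0862] F [ 0.  -0.1  0.8] op 0.0
turn(60deg units) [-0.004 -0.004  0.001]
shift units [-0.004 -0.001  0.031] rows 0.15102166856726124
[-0.09  0.29  1.8   0.    1.05  2.01]
```

Call:
arm_command --motion "0 0 0.015 0 0 0 0;0 0 0.015 0 0 0 0;0 0 0.005 0 0 0 0;0 0 0 0 0 0 0;0 0 0 0 0 0 0"

```text
time_s: 6.0
eef_pos: [0.5411, 0.0687, 0.079]
eef_rot: [-0.001, 0.965, -0.264, 0.003]
wrist_force: [0.1, -0.3, -0.5]
opening: 0.0
```

Call:
arm_command --motion "0 0 0.005 0 0 0 0;0 0 0.005 0 0 0 0;0 0 0 0 0 0 0;0 0 0 0 0 0 0"

```text
time_s: 6.33
eef_pos: [0.5415, 0.0687, 0.0772]
eef_rot: [-0.001, 0.965, -0.264, 0.004]
wrist_force: [0.8, 0.1, 0.0]
opening: -0.001
```

Call:
arm_command --motion "-0.003 0 0.006 0 0 0 0;-0.002 0 0.006 0 0 0 0;0 0 0.006 0 0 0 0;0 0 0 0 0 0 0"

```text
time_s: 6.67
eef_pos: [0.5409, 0.0692, 0.0737]
eef_rot: [-0.002, 0.965, -0.264, 0.004]
wrist_force: [-0.0, 0.3, 2.0]
opening: 0.003
```

Call:
arm_command --motion "-0.002 0 0.006 0 0 0 0;0 0 0.006 0 0 0 0;0 0 0.006 0 0 0 0;0 0 0 0 0 0 0"

```text
time_s: 7.0
eef_pos: [0.5415, 0.0691, 0.0712]
eef_rot: [-0.001, 0.965, -0.264, 0.005]
wrist_force: [-2.3, -1.2, 4.7]
opening: 0.001
```

```bash
cat > ck.py <<'E'
from h import *
import sys
T,o=pose(); f=sys.argv[1]; im=camera('wrist')['img'][:,:,::-1]
print(round(float(o['time_s']),2),np.round(o['eef_pos'],4),np.round(o['wrist_force'],1))
np.savez(f+'.npz',img=im[:,:,::-1],T=T)
a=cv2.resize(im[190:285,20:180] if sys.argv[2]=='L' else im[190:285,340:500],None,fx=5,fy=5,interpolation=cv2.INTER_CUBIC)
cv2.imwrite('pics/'+f+'.png',np.clip(a*1.3,0,255).astype(np.uint8))
E
python3 ck.py w3 L
```

```text
7.0 [0.5415 0.0691 0.0712] [-2.3 -1.2  4.7]
```

View pics/w3.png

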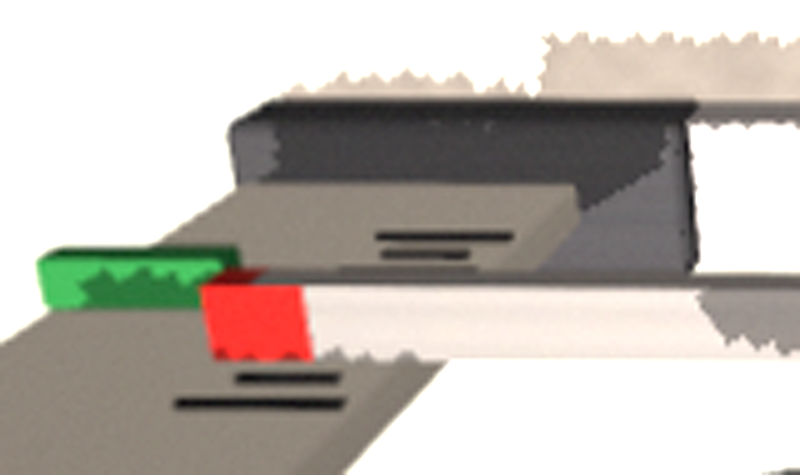

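```bash
cat > zz.py <<'E'
from h import *
P={'L':(np.array([0.60030056,0.17980416,.094]),np.array([0.57881404,0.14322148,.094])),'R':(np.array([0.65471689,-0.15475719,.094]),np.array([0.69123533,-0.17604481,.094]))}
def zz(f,side,pts,scale,org,off=0):
    T=np.load(f+'.npz')['T']; C=wcam(T); a,b=P[side]; v=(b-a)/np.linalg.norm(b-a); n=np.array([-v[1],v[0],0])
    if n@(C[:3,3]-a)<0:n=-n
    for p in pts:
        u=(np.array(p,float)+.5)/scale-.5+org
        m=cv2.undistortPoints(u.reshape(1,1,2),W['K'],W['D']).ravel(); d=C[:3,:3]@np.r_[m,1]; c=C[:3,3]
        x=c+d*((n@(a-c)+off)/(n@d)); print(f,p,'z',round(x[2]*1e3,1),'s',round(v@(x-a)*1e3,1))
E
python3 - <<'E'
from zz import *
zz('w3','L',[(60,308),(200,308),(215,360),(310,360),(180,404),(240,378),(380,237)],5,(20,190))
im=np.load('w2.npz')['img'][:,:,::-1]
a=cv2.resize(im[190:285,20:180],None,fx=5,fy=5,interpolation=cv2.INTER_CUBIC)
cv2.imwrite('pics/w2c.png',np.clip(a*1.3,0,255).astype(np.uint8))
E
```

```text
w3 (60, 308) z 56.0 s 7.2
w3 (200, 308) z 56.0 s 21.7
w3 (215, 360) z 67.5 s 29.9
w3 (310, 360) z 67.5 s 39.1
w3 (180, 404) z 76.0 s 31.6
w3 (240, 378) z 71.1 s 34.4
w3 (380, 237) z 37.7 s 31.5
```

View pics/w2c.png

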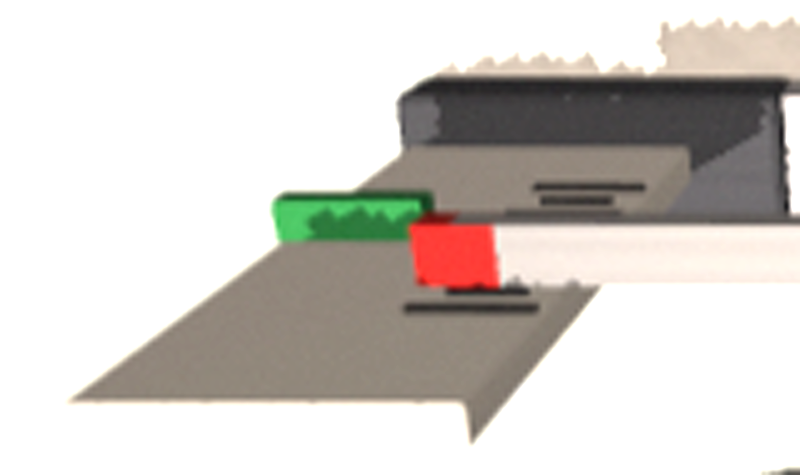

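Call:
arm_command --motion "-0.002 0 0.006 0 0 0 0;0 0 0.006 0 0 0 0;-0.002 0 0.006 0 0 0 0;0 0 0.004 0 0 0 0;0 0 0 0 0 0 0"

```text
time_s: 7.47
eef_pos: [0.5417, 0.0691, 0.0682]
eef_rot: [-0.001, 0.965, -0.263, 0.006]
wrist_force: [-3.2, -0.6, 6.9]
opening: -0.0
```

```bash
python3 ck.py w4 L
```

```text
7.47 [0.5417 0.0691 0.0682] [-3.2 -0.6  6.9]
```

View pics/w4.png

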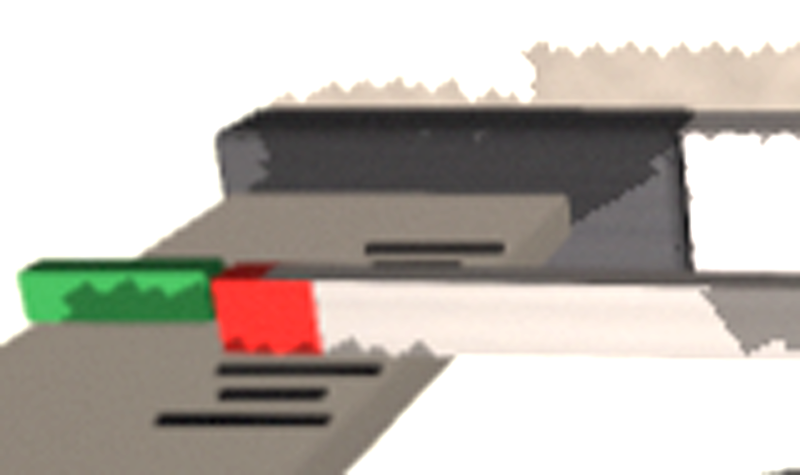

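Call:
arm_command --motion "-0.003 0 0.006 0 0 0 0;-0.002 0 0.006 0 0 0 0;-0.002 0 0.006 0 0 0 0;0 0 0.006 0 0 0 0;0 0 0 0 0 0 0"

```text
time_s: 7.93
eef_pos: [0.5419, 0.069, 0.0656]
eef_rot: [-0.001, 0.965, -0.263, 0.007]
wrist_force: [-2.7, 0.1, 7.7]
opening: -0.001
```

```bash
python3 ck.py w5 L
```

```text
7.93 [0.5419 0.069  0.0656] [-2.7  0.1  7.7]
```

View pics/w5.png

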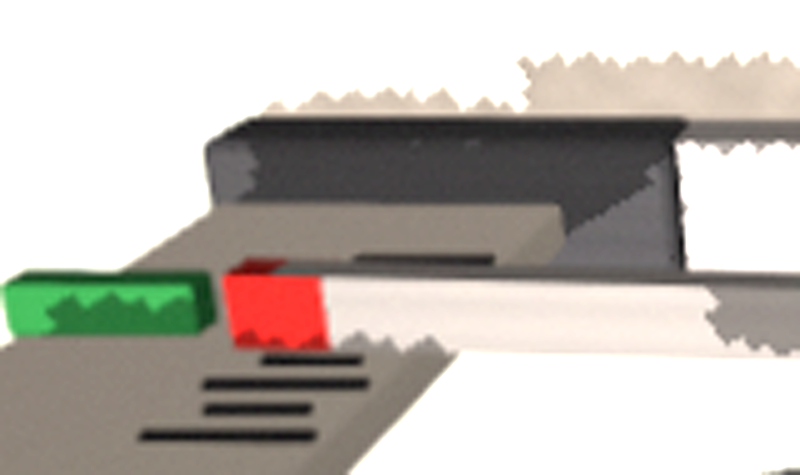

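Call:
arm_command --motion "-0.003 0 0.006 0 0 0 0;-0.002 0 0.006 0 0 0 0;-0.002 0 0.005 0 0 0 0;0 0 0 0 0 0 0"

```text
time_s: 8.32
eef_pos: [0.5419, 0.069, 0.0645]
eef_rot: [-0.0, 0.965, -0.263, 0.009]
wrist_force: [-1.7, -1.6, 7.8]
opening: -0.0
```

```bash
python3 ck.py w6 L
```

```text
8.32 [0.5419 0.069  0.0645] [-1.7 -1.6  7.8]
```

View pics/w6.png

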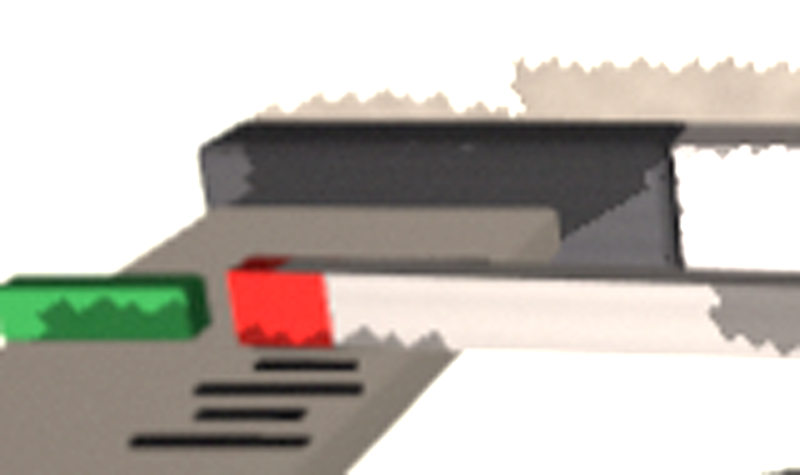

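Call:
arm_command --motion "-0.003 0 0.007 0 0 -0.002 0;-0.002 0 0.007 0 0 0 0;-0.002 0 0.007 0 0 0 0;0 0 0.005 0 0 0 0;0 0 0.001 0 0 0 0"

```text
time_s: 8.78
eef_pos: [0.5422, 0.0688, 0.0623]
eef_rot: [0.0, 0.965, -0.262, 0.01]
wrist_force: [-3.0, -0.6, 8.4]
opening: -0.006
```

```bash
python3 ck.py w7 L
```

```text
8.78 [0.5422 0.0688 0.0623] [-3.  -0.6  8.4]
```

View pics/w7.png

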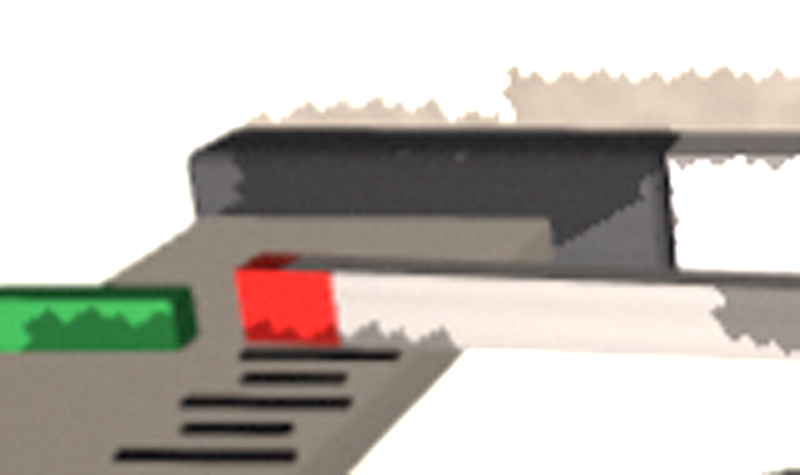

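Call:
arm_command --motion "-0.002 0 0.0005 0 0 0 0;0 0 0.0005 0 0 0 0;0 0 0.0005 0 0 0 0;0 0 0.0005 0 0 0 0;0 0 0.0005 0 0 0 0;0 0 0.0005 0 0 0 0;0 0 0.0005 0 0 0 0;0 0 0.0005 0 0 0 0"

```text
time_s: 9.5
eef_pos: [0.5422, 0.0689, 0.0655]
eef_rot: [0.001, 0.965, -0.262, 0.01]
wrist_force: [-2.3, 0.0, 6.9]
opening: 0.003
```

```bash
python3 ck.py w8 L
```

```text
9.5 [0.5422 0.0689 0.0655] [-2.3  0.   6.9]
```

View pics/w8.png

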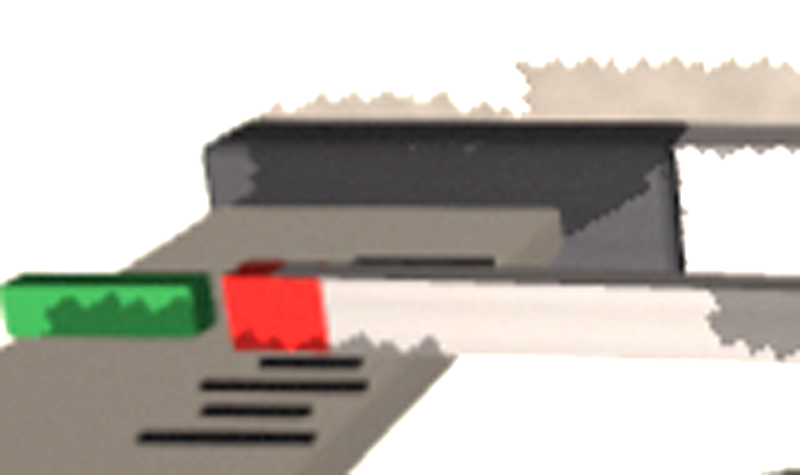

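Call:
arm_command --motion "-0.002 0 0.0065 0 0 0 0;-0.002 0 0.0065 0 0 0 0;-0.001 0 0.0065 0 0 0 0;0 0 0.006 0 0 0 0;0 0 0.0025 0 0 0 0;0 0 0.0025 0 0 0 0;0 0 0.0025 0 0 0 0"

```text
time_s: 10.13
eef_pos: [0.5423, 0.0687, 0.0626]
eef_rot: [0.001, 0.965, -0.261, 0.011]
wrist_force: [-2.1, -1.0, 7.9]
opening: -0.0
```

Call:
arm_command --motion "0 0 0.0025 0 0 0 0;0 0 0.0025 0 0 0 0"

```text
time_s: 10.3
eef_pos: [0.5424, 0.0687, 0.0627]
eef_rot: [0.001, 0.965, -0.261, 0.011]
wrist_force: [-2.9, -0.7, 8.3]
opening: 0.0
```

```bash
python3 ck.py w9 L
```

```text
10.3 [0.5424 0.0687 0.0627] [-2.9 -0.7  8.3]
```

View pics/w9.png

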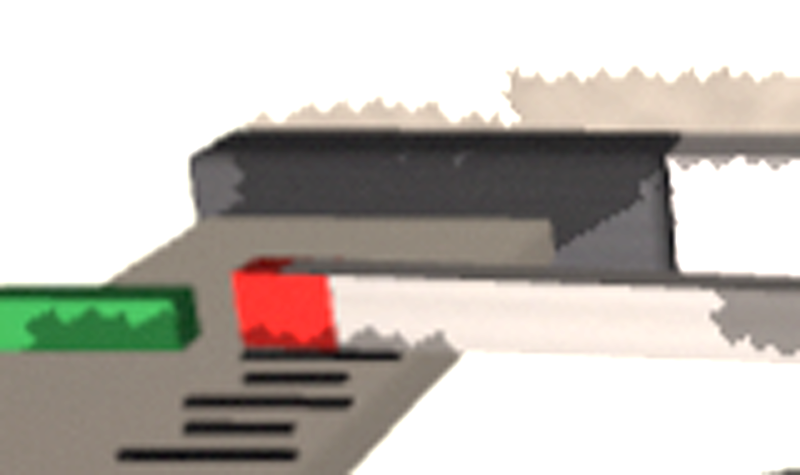

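Call:
arm_command --motion "-0.002 0 0.005 0 0 -0.003 0;-0.001 0 0.005 0 0 -0.003 0;0 0 0.005 0 0 0 0;0 0 0.0027 0 0 0 0;0 0 0.0027 0 0 0 0;0 0 0.0027 0 0 0 0;0 0 0.0027 0 0 0 0;0 0 0.0027 0 0 0 0"

```text
time_s: 11.02
eef_pos: [0.5424, 0.0687, 0.0616]
eef_rot: [0.002, 0.966, -0.258, 0.011]
wrist_force: [-3.4, -1.5, 8.6]
opening: -0.006
```

```bash
python3 ck.py w10 L
```

```text
11.02 [0.5424 0.0687 0.0616] [-3.4 -1.5  8.6]
```

View pics/w10.png

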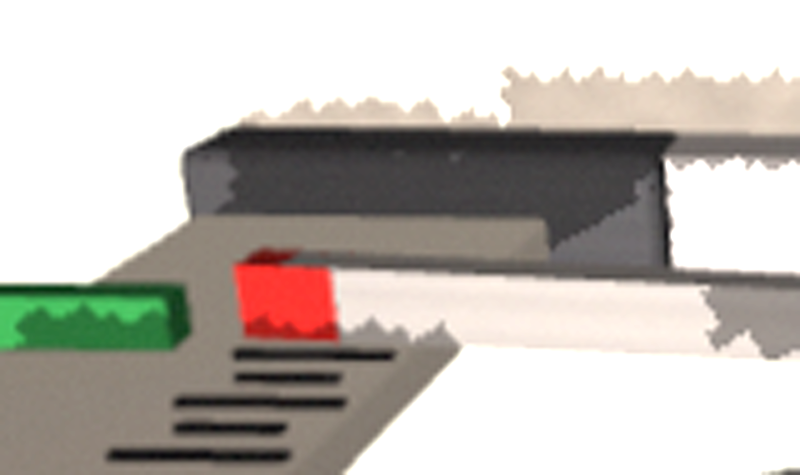

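Call:
arm_command --motion "0 0 0.0027 0 0 0 0;0 0 0.0027 0 0 0 0;0 0 0.0027 0 0 0 0;0 0 0.0027 0 0 0 0;0 0 0.0027 0 0 0 0;0 0 0.0027 0 0 0 0;0 0 0.0027 0 0 0 0;0 0 0.0027 0 0 0 0;0 0 0.0027 0 0 0 0;0 0 0.0027 0 0 0 0"

```text
time_s: 11.9
eef_pos: [0.5424, 0.0687, 0.0619]
eef_rot: [0.002, 0.966, -0.257, 0.011]
wrist_force: [-3.8, -0.3, 8.8]
opening: -0.001
```

```bash
python3 ck.py w11 L; python3 - <<'E'
from h import *
c=snap('top','t11.png'); a=cv2.resize(c['img'][130:270,160:360,::-1],None,fx=4,fy=4,interpolation=cv2.INTER_CUBIC)
cv2.imwrite('pics/t11c.png',np.clip(a*1.8,0,255).astype(np.uint8))
E
```

```text
11.9 [0.5424 0.0687 0.0619] [-3.8 -0.3  8.8]
```

View pics/w11.png

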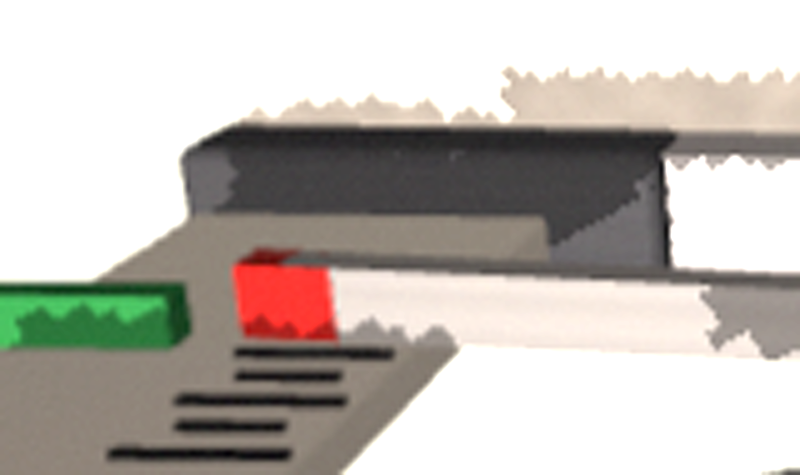

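```bash
cat > fit.py <<'E'
from h import *
from scipy.optimize import least_squares
# face frame: u along bar outward, n normal to face
def pts(side,g,zm,drop):
    s=1 if side=='L' else -1
    u=np.array([1,s,0])/2**.5; n=np.array([1,-s,0])/2**.5
    tip=np.array([.069,s*.163,.066])
    R=tip-4e-3*n-5e-3*u+[0,0,.002-drop]      # red rear-top, 5mm in from the end
    Mk=tip-(4e-3+g)*n+12e-3*u; Mk[2]=zm+.002  # mark rear-top
    tk=[tip-(4e-3+g)*n+0*u for z in (.072,.052)]
    for t,z in zip(tk,(.072,.052)): t[2]=z
    return np.array([R,Mk,*tk])
def px(f,side,g,zm,drop):
    return proj(W['K'],W['D'],wcam(np.load(f+'.npz')['T']),M(mp,pts(side,g,zm,drop)))
E
python3 - <<'E'
from fit import *
# slope in w1 matters: print predicted for inspection
for f in ['w1','w2','w11']:
  for g,zm,dr in [(.001,.049,0),(.001,.049,.017)]:
    p=px(f,'L',g,zm,dr)
    org=(30,240) if f=='w1' else (20,190); sc=7 if f=='w1' else 5
    print(f,g,zm,dr,np.round((p-org)*sc,0).tolist())
E
```

```text
w1 0.001 0.049 0 [[407.0, 343.0], [338.0, 183.0], [354.0, 355.0], [419.0, 231.0]]
w1 0.001 0.049 0.017 [[460.0, 239.0], [338.0, 183.0], [354.0, 355.0], [419.0, 231.0]]
w2 0.001 0.049 0 [[458.0, 298.0], [385.0, 249.0], [402.0, 320.0], [473.0, 252.0]]
w2 0.001 0.049 0.017 [[514.0, 242.0], [385.0, 249.0], [402.0, 320.0], [473.0, 252.0]]
w11 0.001 0.049 0 [[185.0, 437.0], [117.0, 359.0], [104.0, 469.0], [231.0, 365.0]]
w11 0.001 0.049 0.017 [[285.0, 352.0], [117.0, 359.0], [104.0, 469.0], [231.0, 365.0]]
```

```bash
cat > fit2.py <<'E'
from fit import *
def model(f,side,g,zm,drop,zt,sh,org,sc,tzs):
    s=1 if side=='L' else -1
    u=np.array([1,s,0])/2**.5; n=np.array([1,-s,0])/2**.5; tip=np.array([.069,s*.163,.066])
    P=[tip-4e-3*n-5e-3*u+[0,0,.002-drop], tip-(4e-3+g)*n+12e-3*u+[0,0,zm+.002-.066]]
    P+=[tip-(4e-3+g)*n-5e-3*u+[0,0,zt-k*.005-.066] for k in tzs]
    p=(proj(W['K'],W['D'],wcam(np.load(f+'.npz')['T']),M(mp,P))-org)*sc
    return p+sh
E
python3 - <<'E'
from fit2 import *
# lines observed: perpendicular offset measured along line normals. w1 lines slope; others horizontal
fr={'w1':((30,240),7,[((385,313),(450,348)),((240,113),(382,184)),((362,340),(470,393)),((425,217),(530,270)),((455,160),(555,215)),((483,104),(582,158))],[0,4,6,8]),
'w2':((20,190),5,[((415,287),(495,287)),((280,241),(400,241)),((405,308),(535,308)),((535,187),(640,187))],[0,8]),
'w11':((20,190),5,[((243,338.5),(335,339.5)),((0,348),(170,348)),((110,454),(290,454)),((178,401),(345,401)),((238,353),(390,353))],[0,2,4])}
def res(x,fix=None):
    g,zm,dr,zt=x[:4]; r=[]
    for i,(f,(org,sc,ob,tz)) in enumerate(fr.items()):
        p=model(f,'L',g*1e-3,zm*1e-3,(dr*1e-3 if f=='w11' else 0),(fix or zt)*1e-3,x[4+i],org,sc,tz)
        # scalar shift along line normal
        for q,(a,b) in zip(p-x[4+i],ob):
            a=np.array(a,float);b=np.array(b,float);v=(b-a)/np.linalg.norm(b-a);n=np.array([-v[1],v[0]])
            r.append((n@(q-a)+x[4+i])/sc)
    return np.array(r)
for fix in [None,71,72]:
    s=least_squares(res,[1,49,17,71,0,0,0],kwargs=dict(fix=fix)); print(fix,np.round(s.x,2),s.cost); print(np.round(s.fun,2))
E
```

```text
None [  1.4   48.58  16.72  71.43 -14.51 -10.73 -14.48] 0.4640909431849771
[ 0.23  0.42 -0.01 -0.17 -0.34 -0.12  0.01 -0.23  0.41 -0.18  0.   -0.29
  0.43  0.   -0.15]
71 [   1.68   48.14   16.62 -541.48  -13.25  -11.2   -14.93] 0.492750103898323
[ 0.41  0.37 -0.09 -0.21 -0.36 -0.12 -0.09 -0.2   0.42 -0.14  0.   -0.26
  0.4  -0.   -0.13]
72 [   1.03   49.14   16.85 -189.57  -16.18  -10.1   -13.88] 0.5141582128378743
[-0.01  0.47  0.1  -0.12 -0.32 -0.12  0.13 -0.28  0.39 -0.25 -0.   -0.31
  0.48  0.01 -0.17]
```

Call:
arm_command --motion "0 0 -0.02 0 0 0 0;0 0 -0.03 0 0 0 0;0 0 -0.04 0 0 0 0;0 0 -0.06 0 0 0 0;0 0 -0.1 0 0 0 0;0 0 -0.1 0 0 0 0;0 0 0 0 0 0 0"

```text
time_s: 12.58
eef_pos: [0.5394, 0.0702, 0.1348]
eef_rot: [0.002, 0.966, -0.257, 0.009]
wrist_force: [0.4, -0.3, 1.0]
opening: -0.0
```

```bash
python3 v2.py R .13;python3 lk.py w12
```

```text
t 12.58 pos [0.5394 0.0702 0.1348] F [ 0.4 -0.3  1. ] op -0.0
turn(60deg units) [ 0.013 -0.014 -1.487]
shift units [0.646 0.662 0.036] rows 4.4396226639822345
[-0.08  0.21  1.78 -0.01  1.13  2.01]
[0.5394 0.0702 0.1348] [ 0.4 -0.3  1. ]
[[114. 210.]]
[[ 543. -240.]]
[[262. 215.]]
[[508. -12.]]
```

View pics/w12.png

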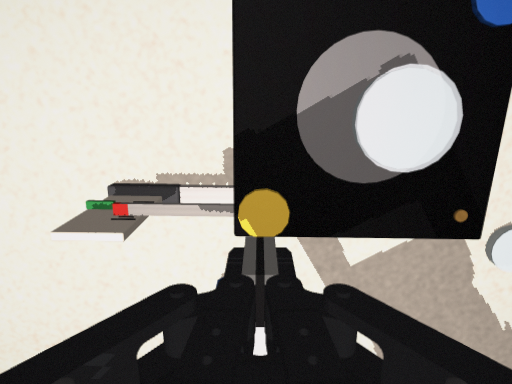

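Call:
arm_command --motion "0 0 0 0 0 -0.115 0;0 0 0 0 0 -0.115 0;0 0 0 0 0 -0.115 0;0 0 0 0 0 -0.115 0;0 0 0 0 0 -0.115 0;0 0 0 0 0 -0.115 0;0 0 0 0 0 -0.115 0;0 0 0 0 0 -0.115 0;0 0 0 0 0 -0.115 0;0 0 0 0 0 -0.115 0"

```text
time_s: 13.47
eef_pos: [0.5324, 0.0708, 0.1249]
eef_rot: [0.004, 0.935, 0.355, -0.0]
wrist_force: [0.6, -0.6, -0.3]
opening: 0.002
```

Call:
arm_command --motion "0 0 0 0 0 -0.115 0;0 0 0 0 0 -0.115 0;0 0 0 0 0 -0.08 0;0 0 0 0 0 0 0;0 0 0 0 0 0 0"

```text
time_s: 13.88
eef_pos: [0.5286, 0.0711, 0.1195]
eef_rot: [0.001, 0.861, 0.508, -0.004]
wrist_force: [0.2, 0.8, -0.6]
opening: 0.001
```

```bash
python3 v2.py R .12
```

```text
t 13.88 pos [0.5286 0.0711 0.1195] F [ 0.2  0.8 -0.6] op 0.0
turn(60deg units) [-0.002  0.008  0.029]
shift units [-0.65   0.685  0.001] rows 4.529708159502315
[-0.08  0.22  1.8  -0.01  1.12  0.42]
```

Call:
arm_command --motion "-0.14 0.145 -0.02 0 0.002 0.006 0;-0.14 0.145 -0.01 0 0.002 0.006 0;-0.14 0.145 0 0 0.002 0.006 0;-0.13 0.14 0 0 0.002 0.006 0;-0.08 0.09 0 0 0 0.005 0;0 0 0 0 0 0 0;0 0 0 0 0 0 0"

```text
time_s: 14.47
eef_pos: [0.5811, -0.1094, 0.1219]
eef_rot: [-0.003, 0.873, 0.488, -0.002]
wrist_force: [-0.4, 0.2, 0.2]
opening: -0.004
```

```bash
python3 v2.py R .085
```

```text
t 14.47 pos [ 0.5811 -0.1094  0.1219] F [-0.4  0.2  0.2] op -0.0
turn(60deg units) [-0.007  0.    -0.016]
shift units [0.014 0.02  0.184] rows 0.8919039488305346
[-0.39  0.34  1.65  0.    1.16  0.16]
```

Call:
arm_command --motion "0.014 0.02 0.05 -0.007 0 -0.016 0;0 0 0.05 0 0 0 0;0 0 0.04 0 0 0 0;0 0 0.01 0 0 0 0;0 0 0 0 0 0 0"

```text
time_s: 14.88
eef_pos: [0.5841, -0.1041, 0.0866]
eef_rot: [-0.001, 0.868, 0.496, -0.001]
wrist_force: [-0.5, 0.3, 0.1]
opening: 0.001
```

```bash
python3 v2.py R .078; python3 lk.py w13
```

```text
t 14.88 pos [ 0.5841 -0.1041  0.0866] F [-0.5  0.3  0.1] op 0.0
turn(60deg units) [-0.003  0.     0.001]
shift units [-0.017  0.019  0.043] rows 0.2399529648986118
[-0.38  0.39  1.66  0.    1.09  0.16]
[ 0.5841 -0.1041  0.0866] [-0.5  0.3  0.1]
[[-136. -396.]]
[[450. 247.]]
[[-67. -50.]]
[[263. 252.]]
```

View pics/w13.png

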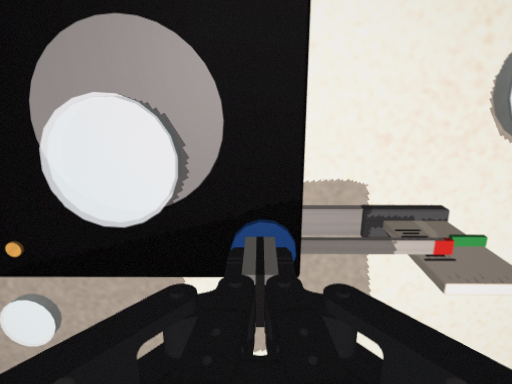

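Call:
arm_command --motion "-0.017 0.02 0.012 -0.003 0 0 0;0 0 0.012 0 0 0 0;0 0 0.006 0 0 0 0;0 0 0 0 0 0 0"

```text
time_s: 15.27
eef_pos: [0.5862, -0.1083, 0.0807]
eef_rot: [0.0, 0.868, 0.497, 0.0]
wrist_force: [-0.3, 0.3, 0.3]
opening: -0.003
```

```bash
python3 v2.py R .073; python3 ck.py w14 R
```

```text
t 15.27 pos [ 0.5862 -0.1083  0.0807] F [-0.3  0.3  0.3] op -0.0
turn(60deg units) [0.001 0.    0.003]
shift units [-0.004 -0.001  0.039] rows 0.18648323448874413
[-0.38  0.4   1.66 -0.    1.08  0.15]
15.27 [ 0.5862 -0.1083  0.0807] [-0.3  0.3  0.3]
```

View pics/w14.png

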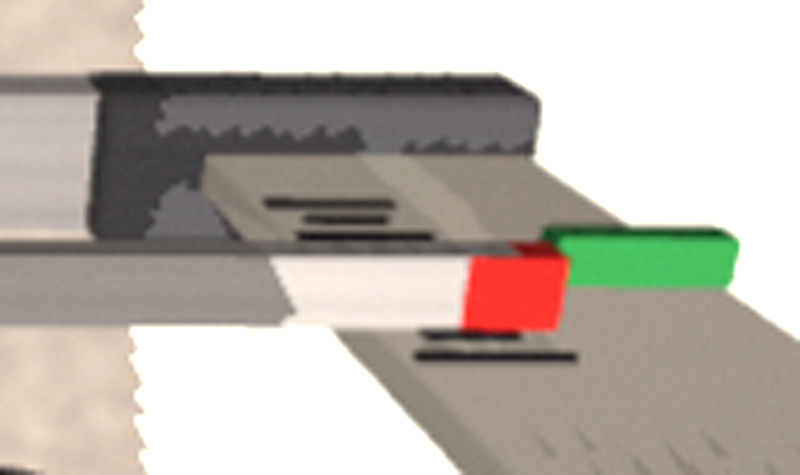

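Call:
arm_command --motion "-0.002 0 0.01 0 0 0 0;-0.002 0 0.01 0 0 0 0;0 0 0.008 0 0 0 0;0 0 0.006 0 0 0 0;0 0 0.006 0 0 0 0;0 0 0.0015 0 0 0 0"

```text
time_s: 15.82
eef_pos: [0.5867, -0.1096, 0.0731]
eef_rot: [0.001, 0.868, 0.497, 0.001]
wrist_force: [-1.2, -0.3, 3.0]
opening: -0.001
```

Call:
arm_command --motion "0 0 0.006 0 0 0 0;0 0 0.006 0 0 0 0;0 0 0.006 0 0 0 0;0 0 0.002 0 0 0 0"

```text
time_s: 16.15
eef_pos: [0.5869, -0.1095, 0.0702]
eef_rot: [0.001, 0.868, 0.497, 0.001]
wrist_force: [-2.2, 1.6, 6.3]
opening: -0.0
```

```bash
python3 v2.py R .064; python3 ck.py w15 R
```

```text
t 16.15 pos [ 0.5869 -0.1095  0.0702] F [-2.2  1.6  6.3] op -0.0
turn(60deg units) [ 0.003 -0.     0.003]
shift units [-0.001 -0.007  0.031] rows 0.1522590536138096
[-0.38  0.41  1.66 -0.    1.06  0.15]
16.15 [ 0.5869 -0.1095  0.0702] [-2.2  1.6  6.3]
```

View pics/w15.png

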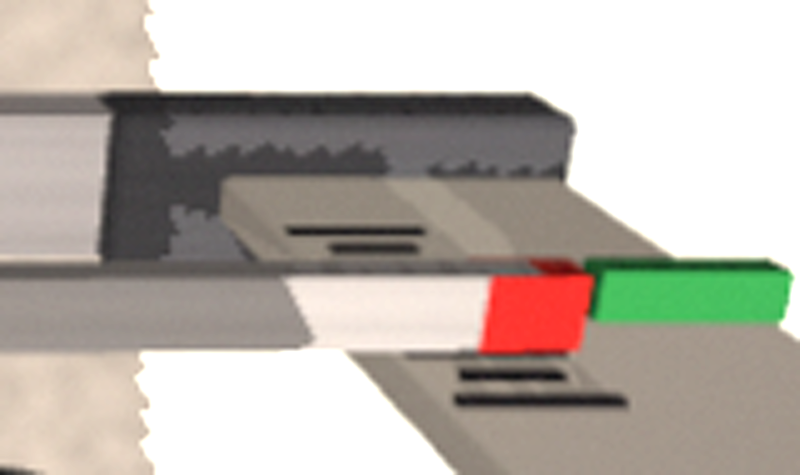

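Call:
arm_command --motion "0 0 0.0065 0 0 0 0;0 0 0.0065 0 0 0 0;0 0 0.0065 0 0 0 0;0 0 0.006 0 0 0 0;0 0 0.0025 0 0 0 0;0 0 0.0025 0 0 0 0"

```text
time_s: 16.7
eef_pos: [0.5871, -0.1095, 0.0658]
eef_rot: [0.001, 0.868, 0.497, 0.001]
wrist_force: [-2.9, 1.5, 7.3]
opening: -0.007
```

```bash
python3 v2.py R .064; python3 ck.py w16 R
```

```text
t 16.7 pos [ 0.5871 -0.1095  0.0658] F [-2.9  1.5  7.3] op -0.01
turn(60deg units) [ 0.003 -0.     0.003]
shift units [-0.001 -0.008  0.009] rows 0.057008069763535334
[-0.38  0.42  1.67 -0.    1.05  0.15]
16.7 [ 0.5871 -0.1095  0.0658] [-2.9  1.5  7.3]
```

View pics/w16.png

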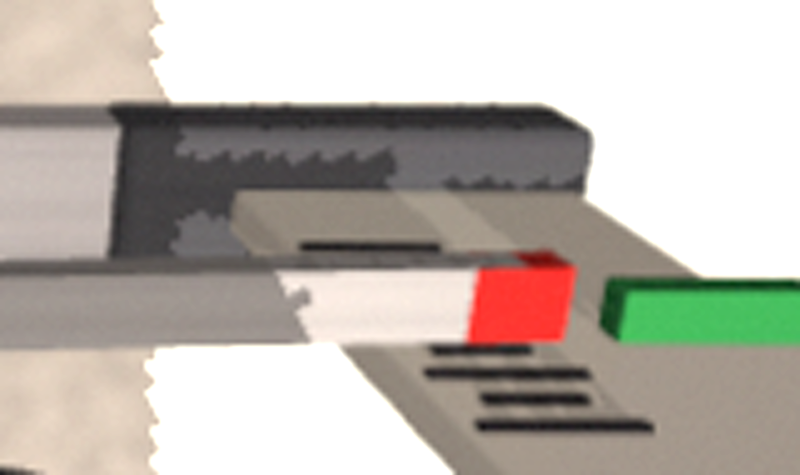

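Call:
arm_command --motion "0 0 0.0055 0 0 0 0;0 0 0.005 0 0 0 0;0 0 0.005 0 0 0 0;0 0 0.0026 0 0 0 0;0 0 0.0026 0 0 0 0;0 0 0.0026 0 0 0 0;0 0 0.0026 0 0 0 0;0 0 0.0026 0 0 0 0"

```text
time_s: 17.42
eef_pos: [0.5872, -0.1094, 0.0638]
eef_rot: [0.001, 0.868, 0.497, 0.001]
wrist_force: [-2.7, 0.4, 7.3]
opening: 0.002
```

```bash
python3 v2.py R .064; python3 ck.py w17 R; python3 - <<'E'
from h import *
c=snap('side','s17.png'); a=cv2.resize(c['img'][100:200,220:350,::-1],None,fx=6,fy=6,interpolation=cv2.INTER_CUBIC)
cv2.imwrite('pics/s17c.png',np.clip(a*1.3,0,255).astype(np.uint8))
E
```

```text
t 17.42 pos [ 0.5872 -0.1094  0.0638] F [-2.7  0.4  7.3] op 0.0
turn(60deg units) [0.003 0.    0.004]
shift units [-0.002 -0.008 -0.001] rows 0.0379085926462198
[-0.38  0.42  1.67 -0.    1.05  0.15]
17.42 [ 0.5872 -0.1094  0.0638] [-2.7  0.4  7.3]
```

View pics/w17.png

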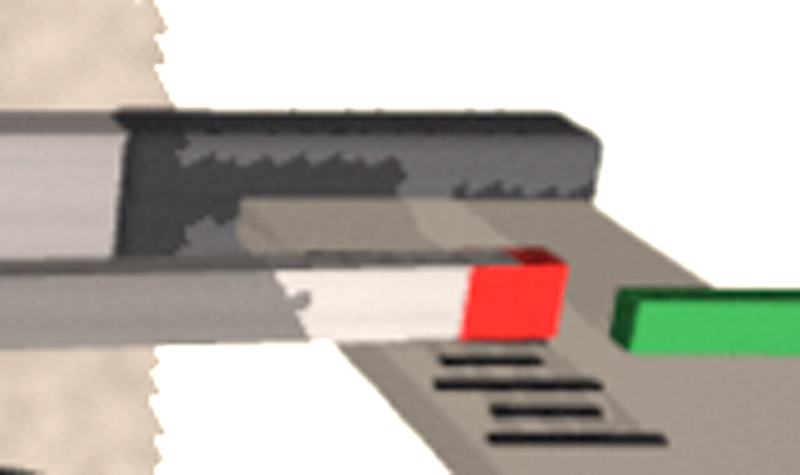

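View pics/s17c.png

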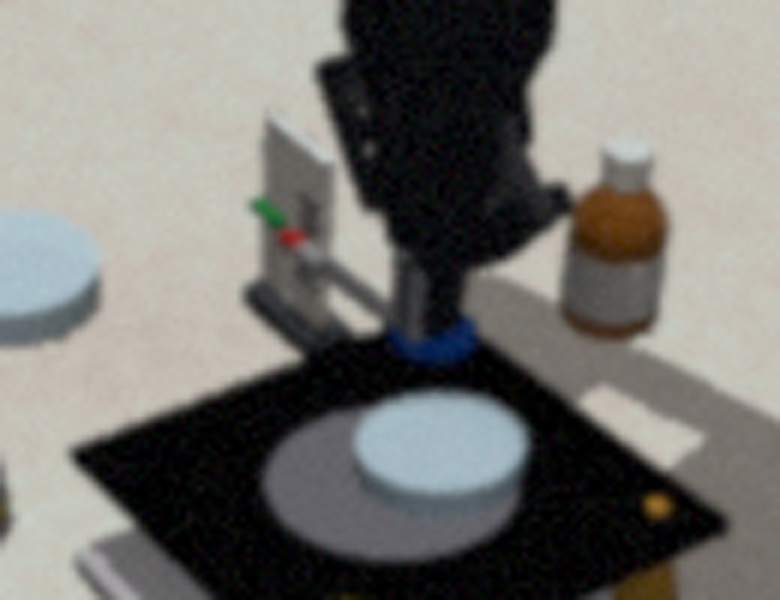

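```bash
python3 - <<'E'
from fit2 import *
o=(340,190)
fr={'w1':((420,240),7,[((145,365),(213,335)),((232,225),(370,158)),((120,410),(235,358)),((62,285),(165,236)),((33,226),(135,178)),((5,172),(105,123))],[0,4,6,8]),
'w14':(o,5,[((465,329.5),(555,330)),((575,287),(725,287)),((415,357),(575,357)),((300,236.5),(430,237)),((265,203),(395,204))],[0,6,8]),
'w17':(o,5,[((460,340),(555,339.5)),((630,353),(790,353)),((490,438.5),(665,439)),((495,411),(600,411.5)),((435,384),(600,385))],[0,1,2])}
def res(x,fix=None):
    g,zm,dr,zt=x[:4]; r=[]
    for i,(f,(org,sc,ob,tz)) in enumerate(fr.items()):
        p=model(f,'R',g*1e-3,zm*1e-3,(dr*1e-3 if f=='w17' else 0),(fix or zt)*1e-3,0,org,sc,tz)
        for q,(a,b) in zip(p,ob):
            a=np.array(a,float);b=np.array(b,float);v=(b-a)/np.linalg.norm(b-a);n=np.array([-v[1],v[0]])
            r.append((n@(q-a)+x[4+i])/sc)
    return np.array(r)
for fix in [None,71,72]:
    s=least_squares(res,[1,52,13,71,0,0,0],kwargs=dict(fix=fix)); print(fix,np.round(s.x,2),s.cost,'tip-mark',66-s.x[2]-s.x[1]); print(np.round(s.fun,2))
E
```

```text
None [ 1.74 52.19 12.95 70.92 -7.11 -4.45 -7.72] 0.24630801768309152 tip-mark 0.8618735654367526
[ 0.18  0.32  0.06 -0.19 -0.17 -0.2  -0.   -0.15  0.36 -0.1  -0.1  -0.
 -0.21  0.17  0.01  0.03]
71 [   1.69   52.26   12.96 -374.58   -7.36   -4.37   -7.67] 0.24734038643814463 tip-mark 0.7749906712064316
[ 0.14  0.33  0.07 -0.19 -0.16 -0.2   0.01 -0.16  0.36 -0.11 -0.11  0.
 -0.22  0.18  0.01  0.03]
72 [  1.06  53.25  13.09 692.79 -10.52  -3.34  -7.06] 0.4440775091759843 tip-mark -0.33549431472607694
[-0.31  0.44  0.27 -0.09 -0.11 -0.19  0.22 -0.21  0.4  -0.19 -0.22  0.
 -0.28  0.24  0.03  0.01]
```

Level to within about 1 mm; hold here for over a second.

Call:
arm_command --motion "0 0 0.0026 0 0 0 0;0 0 0.0025 0 0 0 0;0 0 0.0026 0 0 0 0;0 0 0.0025 0 0 0 0;0 0 0.0026 0 0 0 0;0 0 0.0025 0 0 0 0;0 0 0.0025 0 0 0 0;0 0 0.0025 0 0 0 0;0 0 0.0025 0 0 0 0;0 0 0.0025 0 0 0 0"

```text
time_s: 18.35
eef_pos: [0.5872, -0.1094, 0.0639]
eef_rot: [0.002, 0.867, 0.498, 0.0]
wrist_force: [-3.7, 1.5, 7.3]
opening: 0.004
```

```bash
python3 ck.py w18 R
```

```text
18.35 [ 0.5872 -0.1094  0.0639] [-3.7  1.5  7.3]
```

View pics/w18.png

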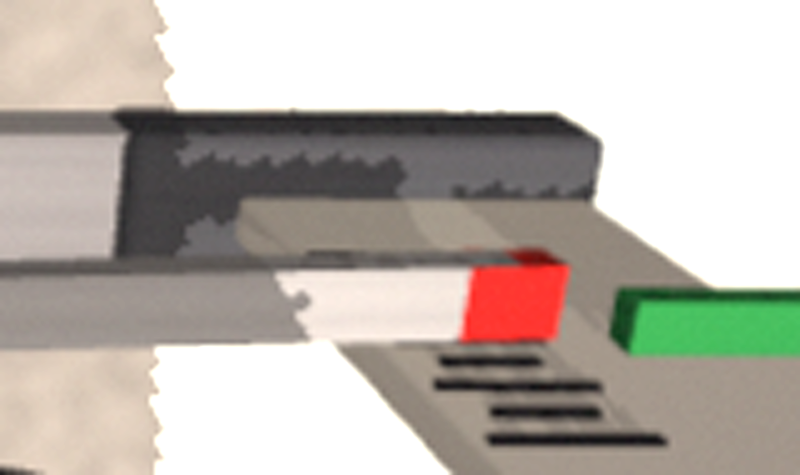

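Call:
arm_command --motion "0 0 0.0025 0 0 0 0;0 0 -0.02 0 0 0 0;0 0 -0.03 0 0 0 0;0 0 -0.04 0 0 0 0;0 0 -0.1 0 0 0 0;0 0 -0.15 0 0 0 0;0 0 -0.15 0 0 0 0;0 0 -0.15 0 0 0 0;0 0 -0.05 0 0 0 0;0 0 0 0 0 0 0"

```text
time_s: 19.23
eef_pos: [0.5856, -0.1089, 0.2059]
eef_rot: [0.0, 0.867, 0.498, -0.001]
wrist_force: [-0.1, 0.3, -0.0]
opening: 0.005
```

Call:
arm_command --motion "0 0 -0.004 0 0 0 0;0 0 0 0 0 0 0;0 0 0 0 0 0 0"

```text
time_s: 19.48
eef_pos: [0.5849, -0.1086, 0.2046]
eef_rot: [-0.0, 0.867, 0.498, -0.002]
wrist_force: [0.2, 0.5, -0.6]
opening: -0.004
```

```bash
python3 lk.py w20 side top; python3 - <<'E'
import cv2,numpy as np
a=cv2.imread('pics/w20side.png')[90:290,190:360]; b=cv2.imread('pics/side0.png')[90:290,190:360]
cv2.imwrite('pics/cmp.png',np.clip(cv2.resize(np.hstack([b,a]),None,fx=2.3,fy=2.3)*1.2,0,255).astype(np.uint8))
E
```

```text
[ 0.5849 -0.1086  0.2046] [ 0.2  0.5 -0.6]
[[  62. -152.]]
[[372. 184.]]
[[81. 12.]]
[[259. 185.]]
```

View pics/cmp.png

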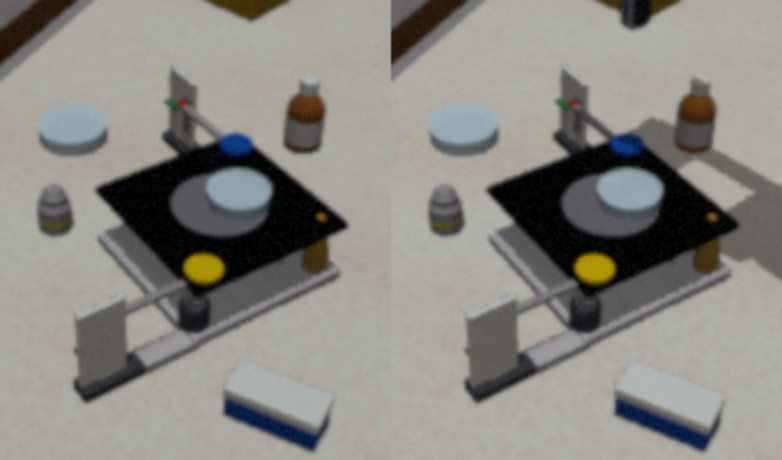

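View pics/w20.png

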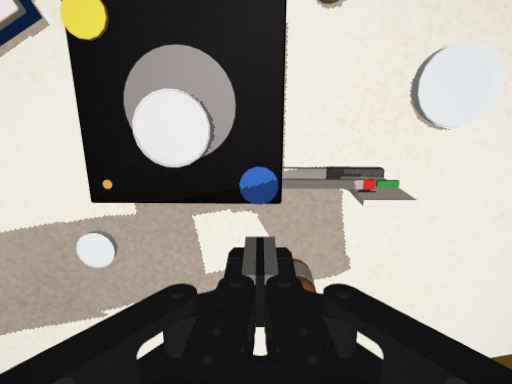

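Before (left) and after (right) match in the side view. Both corners are back up, and the dish, bottle, slide box and objective have not moved. The tool is clear of everything at z = 0.20.

```bash
python3 -c "
from bench import *
print(hand_in())"
```

```text
the job is handed in; nothing more can be done
None
```

I pressed the yellow pad and then the blue pad with the shut fingertips, each down to its green mark. I held each for well over a second, let each corner come fully back up, and handed the job in at about 20 s of the 64 s allowed. The hand-in reports no verdict.

- **Yellow corner:** My camera fit put the pointer within about 1.2 mm of the mark, with about 8.7 N on the pad. On the first attempt the arm crept up about 3 mm during the hold, leaving the pointer above the mark. I pressed down again and held it steady for about 1.6 s.
- **Blue corner:** The fit put the pointer within about 0.9 mm of the mark, with about 7.3 N on the pad, held for about 1.4 s.
- **Disagreements:** How high the tick marks on the scales sit was uncertain by about 1 mm, and this moves both results by about that much. A rough look from the side camera put the blue pointer about 2 mm below its mark. I trusted the closer wrist view.
- **Last checks:** The final side picture matches the first: both pads and pointers are up, and the dish, bottle, slide box and objective are where they were. I judged this by eye. The hand is clear of everything, at 0.20 m height.

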